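# Fit the keyhole cover to the valve box

### The arm

A 6-joint arm with a two-finger parallel gripper is mounted at the origin on the work surface. World frame = base frame: x ahead of the robot, y to its left, z up, the work surface at z = 0. Lengths are in mm, angles in rad, forces in N, time in s.
With the tool pointing down it reaches from about 275 to 1000 mm from the base axis. Payload 8.4 kg.
Tool frame: the origin (TCP) lies midway between the tips of the shut fingers; the grasp point (between the pads) lies 19 mm behind it (arm.grasp_offset is the distance from the TCP to the grasp point, in mm); z points along the fingers, y is the line along which they close (so a half turn about z gives the same grasp; the last joint's range is limited). The gripper opens to 85 mm and grips with 20 to 120 N. Pads are 22 mm wide; open, the fingers measure 114 mm over their backs; the gripper's body (76 mm by 85 mm) begins 54 mm behind the grasp point. The pads swing forward as they close: fully open they stand 13 mm farther back than shut.
Start: joints at [1.27, 0.353, 1.633, -0, 1.155, -0.002], TCP at [183.982, 597.309, 231.281] pointing down, gripper open.
Joint ranges: [-2.63, 2.63], [-0.92, 2.1], [0.06, 2.66], [-1.3, 4.44], [0, 2.69], [-3.02, 3.02]. Speed limits (rad/s): [2.22, 2.22, 2.79, 3.14, 3.14, 3.14].

### API

Orientations are given as a unit quaternion [x, y, z, w].
In Python, from station import arm gives the robot as it stands.
- The arm moves only by the shell command python3 -m jog 'ROWS'. ROWS is text: rows parted by semicolons, each of 5 numbers parted by spaces: the finger opening in cm, from 0 to 8.54, then the shift along the tool's x, y, z in cm, then the turn about the tool's z in rad. A call has exactly 5 rows; each row is the pose to reach, as a shift and turn from the pose commanded when the call began, along the tool's axes at that moment; what a row does not reach only later rows make up. A row lasts 1/8 s, in which the tool goes at most 62.5 mm and 10.7 degrees, less where a joint would pass 70% of its speed; a pose out of reach is approached as far as the arm can. A call with a gripper value outside its range is refused whole. The fingers move at their own pace and stop on an object; the grip force is fixed at half the most. Time passes only in rows, so rows that repeat a pose let the fingers close, or fill a call up. It gives the time, the measured TCP pose, the force, the opening and the grip force at its end, in the units of the state.
- arm.get_obs(): the state, without advancing time (a new reading comes with each control period).
- arm.grab_frame(name): name is "side" or "top" or "wrist"; returns the picture (384x512x3 uint8, red, green, blue); there is no depth.
- arm.calibration(name): a dict with "fx", "fy", "cx", "cy" (pixels), "k1" (the pictures are not rectified: a ray, as slopes to the right and down, at radius r is drawn at 1 + k1 r^2 times it, then the intrinsics apply), "extrinsics" (4x4, takes a point from camera to world coordinates). Camera axes: x right, y up, looking along -z (the intrinsics and any distortion apply to the point x, -y, -z); pixel columns grow to the right and rows downward; lengths in mm; the calibration is good to about 2 mm. A picture is of the moment at which its call begins: read the wrist's pose just before it. calibration takes no time and is no camera call; for the wrist camera it gives the pose at the moment of the call.
- arm.close_job(): hands the job in; it is judged then, once.
The state is a dict: "t": time; "joints": joint angles; "dq": joint speeds; "joint_torque": joint torques, N m; "position": TCP position; "tcp_rot": TCP orientation; "ft_force": force on the tool from outside, world axes, zero at the start; "torque": the same for the moment, N m; "gripper_width": finger opening in mm; "gripper_force": force on a finger pad.
Only numpy, scipy, OpenCV 4.12 (cv2) and the standard library are available. Lean on these libraries where they do the work, as an engineer would, in place of code of your own. Each camera call takes 0.05 s, during which the arm holds its last target. There are 200 camera calls.

### The job

Take the steel cover plate with the orange grip lug (the one with a keyhole) straight out of its tight pocket in the sloping kit rack, holding it by its lug. Fit it over the opening of the black valve box: pass its keyhole over the protruding brass screw head so that the plate lies flat on the slope, then pull the plate down the slope until the screw is fully home at the end of the slot, and let go. Leave the other cover in its pocket and do not disturb the jars and the cup.

Things in the scene. Friction and masses are not known exactly. Their poses are not given: they have to be found in the camera images.
- cover: cover to fit: steel plate 96 x 70 x 5 mm, about 0.2 kg, with an upright orange grip lug, 28 (x) by 12 (y) mm and 38 mm tall above the plate, centred at x = -14 mm, y = 0 (lug top 43 mm above the underside). Origin: centre of the plate's underside. x along its 96 mm, towards the keyhole end; z out of the plate on the lug's side.
- keyhole (a point): centre of the cover's keyhole opening, at the plate's underside (x = +14 mm in the cover's frame). Right through the plate: an eight-sided opening 17 mm across flats, and from it a slot 9 mm wide towards +x that ends square at x = +36 mm
- slot_end (a point): the point of the cover (x = +33 mm, underside) at which the screw's axis stands when the screw touches the slot's end
- blank: the other cover: the same plate and lug sizes and frame, but no keyhole and a black lug. It stays in its pocket.
- bed: tray of the fixed grey kit rack, 122 x 208 mm, tilted 25 deg: x up its slope (away from the robot), y across, z square out of it. Origin: its middle at pocket floor level, 65 mm above the table. Pockets centred at y = +47.5 and -47.5 mm, 98.5 x 72.5 mm, 14 mm deep: a cover has 1.2 mm of play all round and lies 9 mm below the rim, only its lug standing out, keyhole end up the slope
- front: middle of the screw's adjusting slot on the valve box's sloping front (30 deg from level), at its surface. x up the slope (away from the robot), y across, z square out of it. The screw stands square on the slope at x = 0, clamped anywhere from y = -12 to +12 mm: not measured, find it by sight or touch. Flat slope 127 mm below, 80 mm above, 110 mm to each side; the opening is drawn flush
- tabs_jar: white jar with a red label, 80 mm wide, 155 mm tall, loose; leave it. Origin: centre of its underside
- small_jar: small white jar with a blue label, 54 mm wide, 60 mm tall, loose; leave it. Origin: centre of its underside
- cup: white mug, 80 mm wide, 75 mm tall, loose; leave it. Origin: centre of its underside
- valve_box: the fixed black valve box, 186 mm deep (x) by 234 mm wide (y), 50 mm high at the front and 154 mm at the back, its sloping front facing the robot. Origin: centre of its underside. Its brass-headed screw: shank 6 mm thick, free for 7.5 mm above the slope; head 14 mm wide, from 7.5 to 12 mm above the slope, its upper edge bevelled to 10 mm
Not all that is in view belongs to the job. Leave any green look-alike of the cover alone. Leave any green look-alike of the part that bears bed alone.

How it is judged (in metres and radians):
On the way:
1. the cover is lifted clear of its pocket: more than 25 mm above the pocket floors, in the gripper (z of cover in the frame of bed above 0.025 m and contact force between the fingers and cover above 1 N), for 0.1 s.
At the end, for the whole second after the job is handed in: Keyhole cover at rest on the screw: screw within 4 mm of the slot's end, plate flat on the slope under its head (5 mm, 4.5 deg), within 18 mm of the front's midline and 11 deg of straight up it. Other cover seated in its pocket (moved under 8 mm); jars and cup moved under 20 mm (x of slot_end in the frame of front between -0.004 and 0.004 m and y of slot_end in the frame of front between -0.018 and 0.018 m and z of slot_end in the frame of front between -0.003 and 0.005 m and angle between the x axis of cover and the x axis of front, either way round below 0.2 rad and angle between the z axis of cover and the z axis of front, either way round below 0.08 rad and linear speed of cover below 0.01 m/s and distance of blank from where it was at the start of the episode below 0.008 m and z of blank in the frame of bed below 0.006 m and distance of each of tabs_jar, small_jar, cup from where it was at the start of the episode below 0.02 m); the robot touches nothing.
It fails at once if the other cover lifted out of its pocket (z of blank in the frame of bed above 0.014 m).
It fails at once if a jar or the cup tipped over (angle between any of tabs_jar, small_jar, cup's own z axis and vertical above 0.5 rad).
It also fails if it takes over 64 s, if anything falls off the work surface, if the arm or the gripper's body presses on something with over 40 N, if the wrist force passes 120 N, or if a joint passes its speed limit or range.

## Working session

There is one attempt and no reset: what is moved stays moved. The work goes in short steps, Python scripts to look and compute and a shell command to move; the robot and the scene stay as the last step left them, time stands still between calls to the robot, and variables do not carry over. Pictures are saved under pics/ and viewed, at most 10 in all, crops included, and the job is handed in when it is done.

```bash
mkdir -p pics; ls; python3 - <<'E'
from station import arm
import cv2,numpy as np
o=arm.get_obs();print({k:np.round(v,3).tolist() for k,v in o.items()})
for n in("side","top","wrist"):
    c=arm.calibration(n);print(n,c['fx'],c['fy'],c['cx'],c['cy'],c['k1'],np.round(c['extrinsics'],3).tolist())
ims={n:arm.grab_frame(n)[:,:,::-1] for n in("side","top","wrist")}
for n in ims: cv2.imwrite(f'pics/{n}0.png',ims[n])
E
```

```text
pics
{'t': 0.0, 'joints': [1.27, 0.354, 1.634, 0.0, 1.155, -0.002], 'dq': [0.0, -0.001, 0.001, 0.0, -0.0, -0.001], 'joint_torque': [-0.0, -60.525, -34.206, -0.0, 0.009, -0.0], 'position': [183.823, 596.854, 230.54], 'tcp_rot': [0.149, 0.989, -0.001, -0.0], 'ft_force': [0.892, 0.635, -0.21], 'torque': [0.025, -0.018, -0.015], 'gripper_force': 0.0, 'gripper_width': 85.588}
side 423.1584327394241 423.1584327394241 255.22601991668301 193.43859948479488 -0.06760962955954737 [[0.997, 0.058, -0.054, 471.805], [-0.078, 0.67, -0.738, -905.852], [-0.007, 0.74, 0.673, 948.278], [0.0, 0.0, 0.0, 1.0]]
top 389.3207710605958 389.3207710605958 257.77497034921316 187.30628718938198 -0.007127151644950124 [[-0.022, 0.99, -0.138, 343.618], [-1.0, -0.022, 0.006, -5.325], [0.003, 0.138, 0.99, 1393.9], [0.0, 0.0, 0.0, 1.0]]
wrist 272.76389157985926 272.76389157985926 257.2780915803647 191.42714267891947 0.002289465789690952 [[0.293, -0.912, -0.287, 110.927], [0.956, 0.279, 0.088, 619.552], [-0.0, -0.3, 0.954, 374.04], [0.0, 0.0, 0.0, 1.0]]
```

View pics/side0.png

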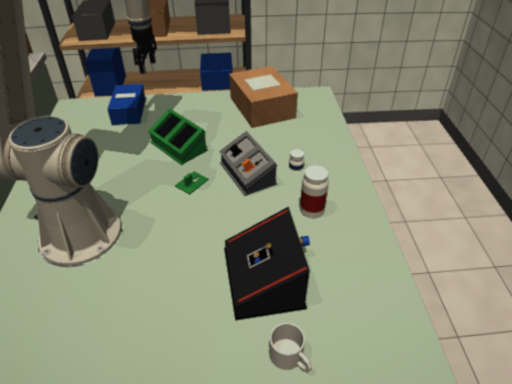

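View pics/top0.png

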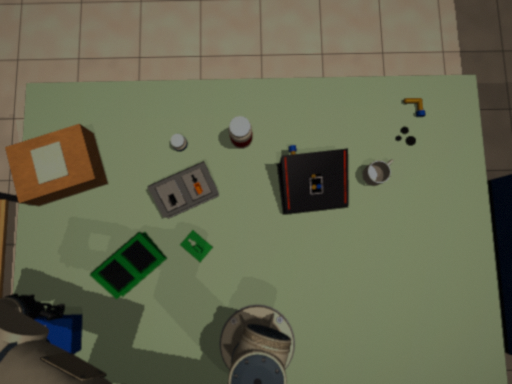

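The side view shows the rack with the orange lug near (249,164) and the box with its screw near (262,252). In the top view the orange lug is near (197,186), the screw near (316,185), and the jars and cup are clear of both. Next I'll enlarge those regions.

```bash
cat > h.py <<'E'
from station import arm
import cv2,numpy as np
from scipy.spatial.transform import Rotation as R
def ray(c,u,v):
    d=np.array([(u-c['cx'])/c['fx'],(v-c['cy'])/c['fy']]);p=d.copy()
    for _ in range(20): p=d/(1+c['k1']*(p@p))
    E=np.array(c['extrinsics']);w=E[:3,:3]@np.array([p[0],-p[1],-1]);return E[:3,3],w/np.linalg.norm(w)
def tri(L): # [(cal,u,v)...]
    A=np.zeros((3,3));b=np.zeros(3)
    for c,u,v in L:
        o,d=ray(c,u,v);P=np.eye(3)-np.outer(d,d);A+=P;b+=P@o
    x=np.linalg.solve(A,b);return x,[np.linalg.norm(np.cross(x-ray(*l)[0],ray(*l)[1])) for l in L]
def onz(c,u,v,z):
    o,d=ray(c,u,v);return o+d*(z-o[2])/d[2]
def proj(c,X):
    E=np.array(c['extrinsics']);q=E[:3,:3].T@(np.asarray(X)-E[:3,3]);p=np.array([q[0],-q[1]])/-q[2]
    p=p*(1+c['k1']*(p@p));return p*[c['fx'],c['fy']]+[c['cx'],c['cy']]
def crop(im,u0,v0,w,h,s):return cv2.resize(im[v0:v0+h,u0:u0+w],None,fx=s,fy=s,interpolation=cv2.INTER_CUBIC)
E
python3 - <<'E'
from h import *
s=cv2.imread('pics/side0.png');t=cv2.imread('pics/top0.png')
a=np.vstack([np.hstack([crop(t,143,155,80,60,5),crop(t,273,140,80,60,5)]),np.hstack([crop(s,212,130,80,60,5),crop(s,220,225,80,60,5)])])
cv2.imwrite('pics/c1.png',a)
E
```

```text
(no output)
```

View pics/c1.png

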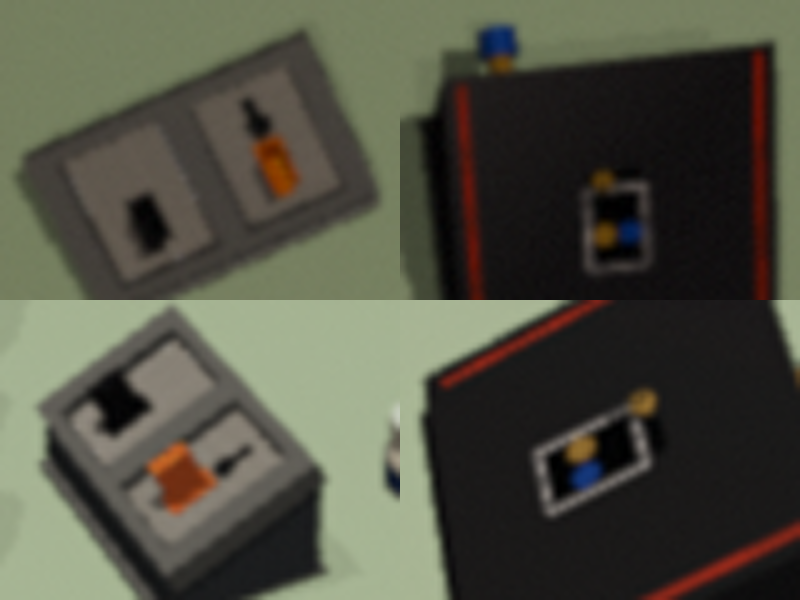

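The enlarged crops show the lug, the keyhole end and the screw head at the upper left of the opening: top (313.6,176), side (268.6,245.6). I'll use those for a rough triangulation.

```bash
python3 - <<'E'
from h import *
T=arm.calibration('top');S=arm.calibration('side')
def f(t,s,n):
    tp=(143+t[0]/5,155+t[1]/5) if t[0]<400 else (273+(t[0]-400)/5,140+t[1]/5)
    sp=(212+s[0]/5,130+(s[1]-300)/5) if s[0]<400 else (220+(s[0]-400)/5,225+(s[1]-300)/5)
    x,e=tri([(T,*tp),(S,*sp)]);print(n,x.round(1),np.round(e,1));return x
f((258,115),(232,463),'keyhole')
f((272,155),(172,460),'lugtop')
f((603,180),(643,403),'screw')
a=f((306,33),(322,475),'rackTR');b=f((22,160),(172,310),'rackTL');c=f((378,202),(172,590),'rackBR')
print(np.degrees(np.arctan2(*(b-a)[[1,0]]))-90,np.degrees(np.arctan2(*(a-c)[[1,0]])))
a=f((588,190),(640,410),'openTL?');b=f((588,270),(535,450),'openBL')
f((648,268),(550,515),'openBR');f((648,183),(650,467),'openTR')
f((770,45),(770,300),'x')
E
```

```text
keyhole [564.2 202.   76.3] [0.5 0.5]
lugtop [528.7 189.5  92.4] [5.6 5.6]
screw [ 555.7 -199.4  120.9] [0.5 0.5]
rackTR [619.  167.3  89.5] [0.6 0.6]
rackTL [534.  358.   95.1] [0.2 0.2]
rackBR [513.  124.8  33.9] [5. 5.]
24.025737124268687 21.833133188740568
openTL? [ 553.5 -191.3  105.7] [2.2 2.2]
openBL [ 500.3 -192.7   81. ] [0.1 0.1]
openBR [ 503.2 -233.9   77.9] [2.2 2.2]
openTR [ 555.7 -231.4  108.5] [1. 1.]
x [ 604.6 -277.4  276.4] [3.1 3.1]
```

```bash
python3 -m jog '8 -5 -3 0 -0.15; 8 -10 -6 0 -0.3; 8 -15 -9 0 -0.45; 8 -20 -12 0 -0.6; 8 -25 -15 0 -0.7'
python3 - <<'E'
from h import *
o=arm.get_obs();p=o['position'];r=R.from_quat(o['tcp_rot']);print(o['t'],p,r.as_matrix().round(3).tolist())
print(r.inv().apply(np.array([540,193,225])-p))
E
```

```text
t: 0.78
position: [379.7, 378.8, 231.2]
tcp_rot: [-0.201, 0.98, 0.0, 0.0]
ft_force: [0.1, 0.6, 0.2]
gripper_width: 79.9
gripper_force: 0.0
0.775 [379.68364646 378.8428598  231.24954446] [[-0.919, -0.394, 0.0], [-0.394, 0.919, 0.0], [-0.0, 0.0, -1.0]]
[ -74.00531979 -234.01305267    6.24999027]
```

```bash
python3 -m jog '8 -1.5 -5 0 0; 8 -3 -10 0 0; 8 -4.5 -15 0 0; 8 -6 -20 0.3 0; 8 -7.4 -23.4 0.6 0'
cat > snap.py <<'E'
import sys,json;from h import *
n=sys.argv[1];o=arm.get_obs();c=arm.calibration('wrist');im=arm.grab_frame('wrist')[:,:,::-1]
cv2.imwrite(f'pics/{n}.png',im);json.dump({k:np.array(v).tolist() for k,v in c.items()},open(f'pics/{n}.json','w'))
print(o['t'],o['position'].round(1) if hasattr(o['position'],'round') else o['position'])
E
python3 snap.py w1; python3 -m jog '8 2 2 0 0; 8 4 4 0 0; 8 4 4 0 0; 8 4 4 0 0;8 4 4 0 0'; python3 snap.py w2
python3 - <<'E'
from h import *
a=cv2.imread('pics/w1.png');b=cv2.imread('pics/w2.png')
cv2.imwrite('pics/c2.png',np.vstack([crop(a,56,40,400,150,2),crop(b,56,40,400,150,2)]))
cv2.imwrite('pics/c2.png',np.hstack([crop(a,150,40,200,300,2),crop(b,150,40,200,300,2)]))
E
```

```text
t: 1.4
position: [539.3, 191.9, 225.1]
tcp_rot: [-0.199, 0.98, -0.0, -0.0]
ft_force: [0.5, 0.2, 0.7]
gripper_width: 80.3
gripper_force: 0.0
1.4 [539.3 191.9 225.1]
t: 2.08
position: [486.5, 215.0, 225.3]
tcp_rot: [-0.199, 0.98, -0.0, 0.0]
ft_force: [1.6, 0.2, -0.1]
gripper_width: 80.2
gripper_force: 0.0
2.075 [486.5 215.  225.3]
```

View pics/c2.png

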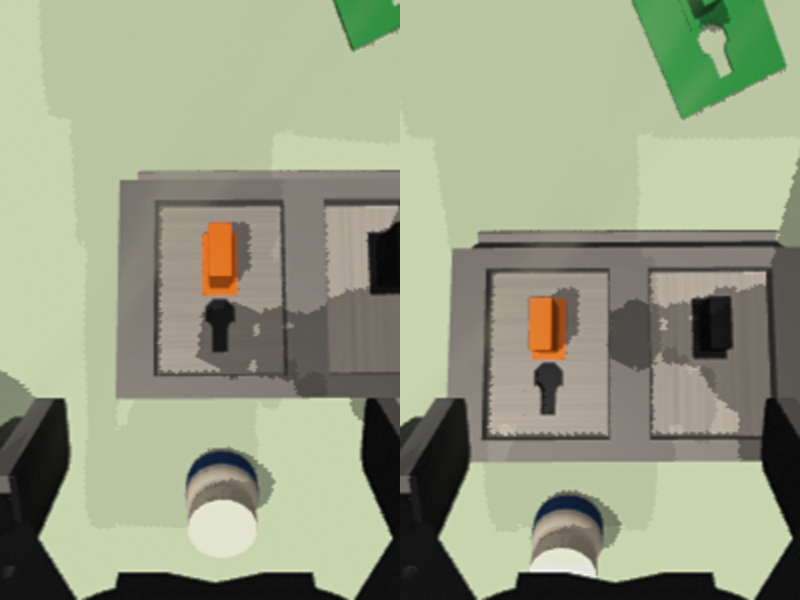

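The wrist views show the orange lug top at crop (220,250) in the first and (542,323) in the second. The rack edges are level in both, so the yaw is right. I'll triangulate the lug and keyhole.

```bash
python3 - <<'E'
from h import *;import json
c=[json.load(open(f'pics/w{i}.json')) for i in(1,2)]
def f(n,a,b):
    x,e=tri([(c[0],150+a[0]/2,40+a[1]/2),(c[1],150+(b[0]-400)/2,40+b[1]/2)]);print(n,x.round(1),np.round(e,1));return x
l=f('lugtop',(220.5,250),(542,323));k=f('keyh',(220,312),(548,374));s=f('slotend',(220,352),(547,414))
P=[f('p',a,b) for a,b in [((155,203),(487,270)),((285,203),(609,270)),((155,376),(484,438)),((285,376),(609,438))]]
y=(P[0]-P[1]+P[2]-P[3]);print('yaw',np.degrees(np.arctan2(-y[0],y[1])), 'or flip', np.linalg.norm(y)/2)
x=P[2]-P[0]+P[3]-P[1];print(x/2,np.degrees(np.arcsin(x[2]/np.linalg.norm(x))),np.degrees(np.arctan2(x[1],x[0])),'ctr',np.mean(P,0))
o=arm.get_obs();r=R.from_quat(o['tcp_rot']);print(np.degrees(np.arctan2(*r.as_matrix()[[1,0],0])))
th=np.radians(25);yw=np.radians(23.2)
# predicted lug grasp point from pocket centre (rim) and from lugtop
B=(R.from_euler('z',yw)*R.from_euler('y',-th)).as_matrix()
ctr=np.mean(P,0); print('lugtop from pocket',ctr+B@[-14,0,29])
g=l+B@[0,0,-8];print('grasp',g,'dz tool TCP=',g+[0,0,-19])
E
```

```text
lugtop [521.4 187.8  94.4] [0.1 0.1]
keyh [558.3 203.1  73.4] [0.4 0.4]
slotend [576.3 210.8  85.7] [0.3 0.3]
p [518.7 146.2  53.3] [0.1 0.1]
p [488.8 213.   60.5] [0.6 0.6]
p [601.  182.2  92.6] [0.1 0.1]
p [572.9 248.5  92.6] [0.2 0.2]
yaw -156.4457401502191 or flip 72.64147896001067
[83.19880459 35.75944045 35.73059852] 21.53219510699302 23.258378539738132 ctr [545.35216924 197.49036563  74.75972911]
-157.03107787563593
lugtop from pocket [522.42503802 187.66378463  95.12599927]
grasp [524.46558498 189.08545596  87.19260743] dz tool TCP= [524.46558498 189.08545596  68.19260743]
```

```bash
python3 -m jog '5 -2.4 -3.9 3 0; 5 -2.5 -3.9 9 0; 5 -2.5 -3.9 13 0; 5 -2.5 -3.9 15.5 0; 5 -2.5 -3.9 15.5 0'; python3 snap.py w3
```

```text
t: 2.75
position: [523.0, 188.2, 68.4]
tcp_rot: [-0.199, 0.98, -0.0, -0.002]
ft_force: [0.1, -0.1, 0.0]
gripper_width: 50.2
gripper_force: 0.0
2.75 [523.  188.2  68.4]
```

View pics/w3.png

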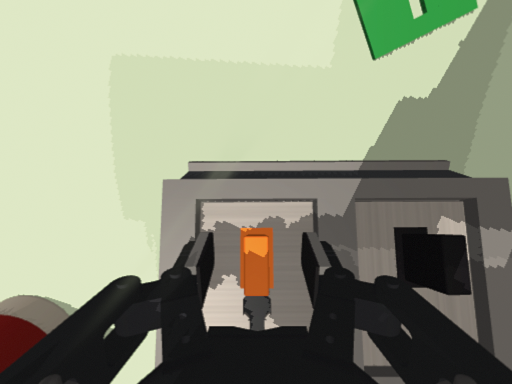

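The lug at (257,262) stands centred between the fingers at (200,262) and (315,262). I'll close on it.

```bash
python3 -m jog '0 0 0 0 0;0 0 0 0 0;0 0 0 0 0;0 0 0 0 0;0 0 0 0 0'; python3 -m jog '0 0.17 0 -0.36 0; 0 0.42 0 -0.91 0;0 0.85 0 -1.82 0;0 1.27 0 -2.72 0;0 1.69 0 -3.63 0'
```

```text
t: 3.42
position: [525.0, 189.2, 71.7]
tcp_rot: [-0.199, 0.98, 0.0, 0.001]
ft_force: [-0.4, -0.5, 6.1]
gripper_width: 11.0
gripper_force: 59.2
t: 4.05
position: [508.0, 182.1, 107.2]
tcp_rot: [-0.199, 0.98, -0.0, -0.0]
ft_force: [-0.4, 0.7, -2.5]
gripper_width: 11.1
gripper_force: 58.4
```

```bash
python3 -m jog '0 0.5 0 -5 0; 0 1.5 -3 -10 0.05;0 3 -8 -13 0.15;0 4.4 -13 -15 0.25;0 5.9 -18 -16 0.35'; python3 -m jog '0 0 -3 -.3 0;0 0 -6 -.3 0;0 0 -8.5 -.3 0;0 0 -8.5 -.3 0;0 0 -8.5 -.3 0';python3 snap.py w4
```

```text
t: 4.68
position: [524.6, -8.0, 268.6]
tcp_rot: [-0.024, 1.0, -0.0, 0.001]
ft_force: [1.3, -0.0, -3.1]
gripper_width: 11.0
gripper_force: 58.9
t: 5.3
position: [528.4, -90.9, 269.7]
tcp_rot: [-0.025, 1.0, 0.0, -0.0]
ft_force: [0.8, 0.1, -2.0]
gripper_width: 11.3
gripper_force: 59.0
5.3 [528.4 -90.9 269.7]
```

View pics/w4.png

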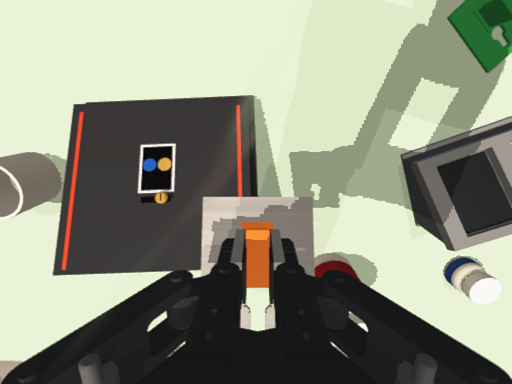

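The wrist view shows the screw head near (161,198) and the opening at (139-175, 145-192), with the held plate clear to the right. I'll take a second view from 70 mm farther uphill.

```bash
python3 -m jog '0 -4 1 0 0;0 -7 1 0 0;0 -7 1 0 0;0 -7 1 0 0;0 -7 1 0 0';python3 snap.py w5
python3 - <<'E'
from h import *
a=cv2.imread('pics/w4.png');b=cv2.imread('pics/w5.png')
cv2.imwrite('pics/c3.png',np.hstack([crop(a,45,85,220,200,1.8),crop(b,45,5,220,200,1.8)]))
cv2.imwrite('pics/c3.png',np.vstack([np.hstack([crop(a,45,85,220,200,1.8),crop(b,45,5,220,200,1.8)]),np.hstack([crop(a,130,160,66,40,6),crop(b,130,80,66,40,6)])]))
E
```

```text
t: 5.98
position: [597.4, -77.5, 269.6]
tcp_rot: [-0.026, 1.0, 0.0, -0.0]
ft_force: [-0.4, -1.6, -1.4]
gripper_width: 11.2
gripper_force: 59.0
5.975 [597.4 -77.5 269.6]
```

View pics/c3.png

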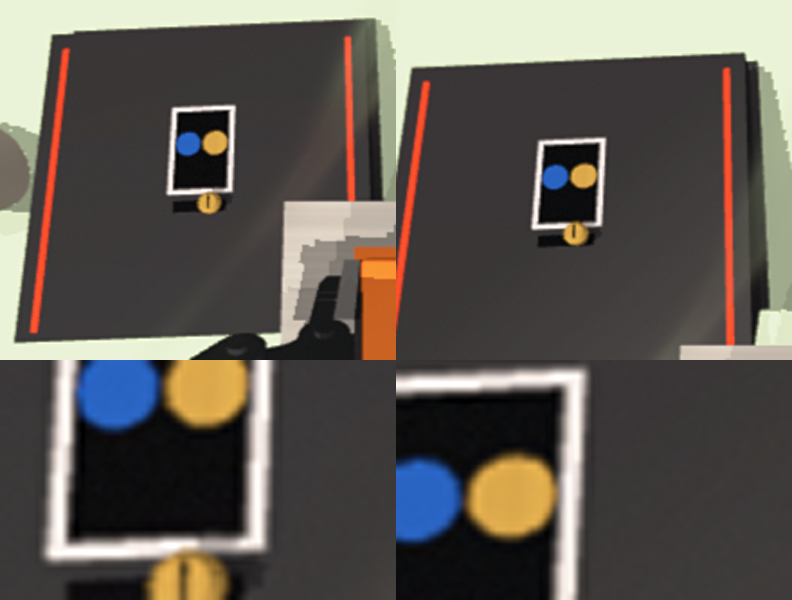

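The two views place the screw head at w4 (161.1,197.8) and w5 (144.4,135.0). I also read the opening corners and the red edge lines from them.

```bash
python3 - <<'E'
from h import *;import json
c=[json.load(open(f'pics/w{i}.json')) for i in(4,5)]
def f(n,a,b):
    x,e=tri([(c[0],45+a[0]/1.8,85+a[1]/1.8),(c[1],45+(b[0]-396)/1.8,5+b[1]/1.8)]);print(n,x.round(1),np.round(e,1));return x
s=f('head',(209,203),(575,234))
Q=[f('o',a,b) for a,b in [((172,107),(538,141)),((236,105),(606,138)),((167,194),(532,228)),((232,191),(602,228.5))]]
a=f('redR0',(348,38),(727,69));b=f('redL0',(66,49),(427,82))
d=Q[2]-Q[0]+Q[3]-Q[1];print('yaw x',np.degrees(np.arctan2(d[1],d[0])),'slope',np.degrees(np.arctan2(d[2],np.hypot(d[0],d[1]))))
d=a-b;print('yaw y red',np.degrees(np.arctan2(-d[0],d[1])), 'mid',(a+b)/2)
o=arm.get_obs();M=R.from_quat(o['tcp_rot']).as_matrix();print('tool x yaw',np.degrees(np.arctan2(M[1,0],M[0,0]))+180)
# red lines yaw via plane fit: right line lower pts on slope plane
n=np.array([-.5,0,.866])
def onpl(ci,u,v,p,n):
    o,d=ray(c[ci],u,v);return o+d*((p-o)@n)/(d@n)
for yw in(2,4):
    nn=R.from_euler('z',yw,degrees=True).apply(n);p=np.mean(Q,0)
    for A,B,i in [((66,49),(34,332),0),((31,82),(2,310),1),((331,69),(334,345),1),((348,38),(351,200),0)]:
        off=(85,5)[i];P=[onpl(i,45+q[0]/1.8,off+q[1]/1.8,p,nn) for q in(A,B)];e=P[1]-P[0];print(yw,P[0].round(1),np.degrees(np.arctan2(e[1],e[0])))
E
```

```text
head [ 556.8 -197.4  122.6] [0.2 0.2]
o [ 505.1 -234.5   78. ] [0.2 0.2]
o [ 501.1 -190.5   80.4] [0.3 0.3]
o [ 556.1 -227.9  111.2] [0.1 0.1]
o [ 555.2 -189.1  101.3] [0.1 0.1]
redR0 [ 454.2 -117.7   59.4] [0. 0.]
redL0 [ 471.9 -313.6   56.6] [0.1 0.1]
yaw x 4.403680637127553 slope 27.20148447279031
yaw y red 5.155596513782399 mid [ 463.05504425 -215.62572477   58.00180631]
tool x yaw 2.937406589416213
2 [ 471.9 -313.2   57.5] 5.321565449134994
2 [ 472.  -312.8   57.6] 5.891848211939639
2 [ 452.5 -118.6   50.2] 5.094110578980683
2 [ 454.3 -118.2   51.3] 5.052581321776747
4 [ 472.  -314.4   55.5] 5.350181534285408
4 [ 471.7 -314.3   55.3] 5.933069188461765
4 [ 452.9 -118.4   52.4] 5.098150656736628
4 [ 454.3 -118.1   53.2] 5.055259475695301
```

```bash
python3 - <<'E'
from h import *
im=cv2.imread('pics/w5.png');hsv=cv2.cvtColor(im,cv2.COLOR_BGR2HSV)
o=(hsv[...,0]<20)&(hsv[...,1]>150)&(hsv[...,2]>90)
for v in range(218,245,1): 
    u=np.where(o[v,225:290])[0]; print(v,(u.min()+225,u.max()+225) if len(u) else None, hsv[v,250].tolist(),hsv[v,266].tolist(), end=' | ' if v%2 else '\n')
print('col 220',[hsv[v,220].tolist() for v in range(190,203)])
print('col 295',[hsv[v,295].tolist() for v in range(190,203)])
print('row 205 L',[im[205,u].tolist() for u in range(196,210)])
print('row 205 R',[im[205,u].tolist() for u in range(306,320)])
E
```

```text
218 None [14, 30, 129] [15, 28, 129]
219 None [16, 30, 129] [17, 28, 128] | 220 None [17, 28, 129] [19, 22, 127]
221 None [10, 48, 137] [11, 47, 137] | 222 (np.int64(242), np.int64(272)) [10, 174, 182] [10, 174, 182]
223 (np.int64(242), np.int64(273)) [11, 211, 199] [11, 212, 198] | 224 (np.int64(242), np.int64(273)) [12, 214, 199] [11, 213, 199]
225 (np.int64(242), np.int64(273)) [12, 213, 199] [11, 213, 199] | 226 (np.int64(242), np.int64(273)) [11, 213, 199] [11, 212, 200]
227 (np.int64(242), np.int64(273)) [11, 213, 194] [11, 212, 197] | 228 (np.int64(242), np.int64(273)) [11, 216, 164] [11, 215, 179]
229 (np.int64(243), np.int64(272)) [11, 220, 203] [11, 219, 203] | 230 (np.int64(245), np.int64(269)) [13, 210, 248] [13, 210, 248]
231 (np.int64(245), np.int64(269)) [15, 203, 250] [15, 204, 250] | 232 (np.int64(245), np.int64(269)) [15, 202, 249] [15, 204, 249]
233 (np.int64(245), np.int64(269)) [15, 203, 249] [15, 203, 250] | 234 (np.int64(245), np.int64(269)) [15, 202, 249] [14, 205, 248]
235 (np.int64(245), np.int64(269)) [15, 203, 249] [12, 214, 213] | 236 (np.int64(245), np.i
[... 748 characters left out ...]
, [15, 33, 217]]
col 295 [[40, 44, 151], [39, 44, 150], [40, 45, 152], [40, 45, 152], [41, 45, 159], [40, 46, 150], [37, 41, 155], [16, 29, 192], [16, 31, 200], [16, 30, 196], [15, 31, 195], [18, 30, 184], [17, 32, 128]]
row 205 L [[85, 95, 95], [85, 94, 95], [85, 95, 95], [84, 94, 96], [83, 91, 93], [84, 93, 95], [120, 129, 136], [181, 195, 207], [184, 199, 210], [182, 198, 209], [182, 197, 208], [183, 198, 209], [183, 198, 210], [184, 199, 210]]
row 205 R [[108, 116, 123], [108, 116, 123], [108, 116, 123], [109, 117, 123], [108, 116, 124], [109, 116, 124], [112, 124, 127], [122, 145, 139], [125, 152, 143], [126, 153, 144], [125, 152, 143], [125, 152, 143], [125, 151, 143], [124, 151, 142]]
```

```bash
cat > fit.py <<'E'
from h import *;import json
from scipy.optimize import least_squares
c=json.load(open('pics/w5.json'))
P=np.array([597.4,-77.5,269.6]);M=R.from_euler('z',2.94,degrees=True)
pts=np.array([[-48,35,5],[-48,-35,5],[-28,6,43],[-28,-6,43]])
obs=np.array([[203,196.3],[312.2,196.5],[244.5,229.3],[269.7,229.3]])
E=np.array(c['extrinsics'])
def pose(q): return M*R.from_euler('zy',[q[3],-q[4]],degrees=True),P+M.apply(q[:3])
def f(q,o=obs):
    r,t=pose(q);im=np.array([proj(c,r.apply(p)+t) for p in pts])
    return np.r_[(im-o).ravel()/.5,(q[4]-25)/1.5,q[1]/1]
for o in (obs,obs[[1,0,3,2]]):
    s=least_squares(f,[14,0,-15,0,25],args=(o,));print(s.x.round(2),s.fun.round(1),s.cost)
    # (uphill x, y, z of cover origin rel TCP), yaw, tilt
E
python3 fit.py
```

```text
[-6.5570e+01 -3.0000e-02 -6.2000e-01 -1.7971e+02 -2.6930e+01] [ -3.1   5.7   2.2   4.8   0.3  -3.9   0.4  -4.  -34.6  -0. ] 649.7730776121576
[24.94  0.04 -6.71 -0.2  24.2 ] [-0.2  0.4 -0.8 -0.2 -0.4  0.   1.2 -0.2 -0.5  0. ] 1.5101371400452506
```

```bash
python3 -m jog '0 -2 -5 0 -0.04;0 -4 -10 0 -0.04;0 -4.6 -12.2 0 -0.04;0 -4.6 -12.2 0 -0.04;0 -4.6 -12.2 0 -0.04';python3 snap.py w6
python3 - <<'E'
from h import *
a=cv2.imread('pics/w6.png')
cv2.imwrite('pics/c4.png',np.hstack([crop(a,106,20,300,220,2),crop(a,106,20,300,220,2)])[:, :600])
im=a.astype(int);hsv=cv2.cvtColor(a,cv2.COLOR_BGR2HSV)
m=((hsv[...,0]>14)&(hsv[...,0]<28)&(hsv[...,1]>100)&(hsv[...,2]>70)).astype(np.uint8)
n,l,st,ce=cv2.connectedComponentsWithStats(m)
for i in range(1,n):
    if st[i,4]>20:print(st[i],ce[i].round(1))
E
```

```text
t: 6.65
position: [649.7, -196.3, 269.5]
tcp_rot: [-0.046, 0.999, 0.0, -0.0]
ft_force: [0.1, 0.5, -2.3]
gripper_width: 11.0
gripper_force: 59.4
6.65 [ 649.7 -196.3  269.5]
[255  50  16  14 183] [262.6  56.6]
[257  81  15  14 164] [264.   87.4]
[294 168  14   9 107] [300.3 171.5]
[247 231  21  11 165] [256.1 234.7]
[  0 251  30  14 340] [ 13.5 257.7]
```

View pics/c4.png

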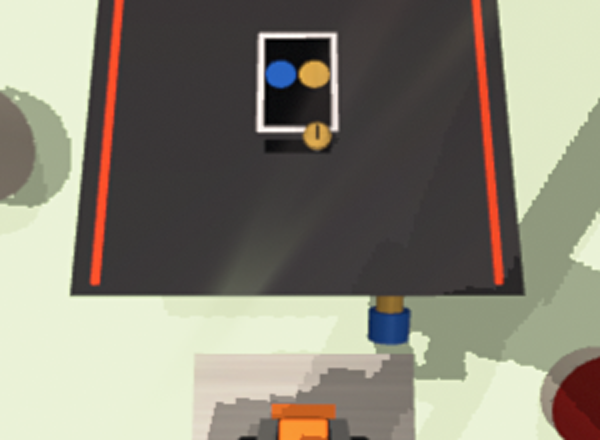

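The view shows the screw at (264.3,87.8), the box square to the image, and the held plate centred at u=258. I'll triangulate from all three views.

```bash
python3 - <<'E'
from h import *;import json
c=[json.load(open(f'pics/w{i}.json')) for i in(4,5,6)]
s,e=tri([(c[0],161.1,197.8),(c[1],144.4,135),(c[2],264.3,87.8)]);print(s,e)
print(tri([(c[1],144.4,135),(c[2],264.3,87.8)]))
for i,uv in zip(range(3),[(161.1,197.8),(144.4,135),(264.3,87.8)]): print(proj(c[i],s),uv)
yw=np.radians(5.2);X=np.array([np.cos(yw),np.sin(yw),0]);Y=np.array([-np.sin(yw),np.cos(yw),0])
n=-.5*X+[0,0,.866];base=s-11.3*n
up=.866*X+np.array([0,0,.5])
print('base',base)
r=R.from_euler('z',yw)*R.from_euler('y',-25,degrees=True)
for off in([24.9,0,-6.7],[27.4,0,-6.7]):
  t=R.from_euler('z',yw).apply(off); kh=r.apply([14,0,0])+t   # keyhole rel TCP
  for clear in (14,2):
    T=base+clear*n-kh;p=np.array([649.7,-196.3,269.5]);d=T-p
    print(off,clear,T.round(1),'tool',round(-d@X,1),round(d@Y,1),round(-d[2],1))
E
```

```text
[ 556.58387436 -197.37663719  123.09623744] [np.float64(0.2849762020731372), np.float64(0.2371162888501565), np.float64(0.29666647150148034)]
(array([ 556.55485826, -197.46171436,  123.44086537]), [np.float64(0.21544104283652837), np.float64(0.2154410428365901)])
[160.83249008 197.77221259] (161.1, 197.8)
[144.51365204 134.80363931] (144.4, 135)
[264.43865919  88.08103094] (264.3, 87.8)
base [ 562.21062121 -196.86456311  113.31043744]
[24.9, 0, -6.7] 14 [ 517.8 -200.9  126.2] tool 131.8 7.4 143.3
[24.9, 0, -6.7] 2 [ 523.8 -200.4  115.8] tool 125.8 7.4 153.7
[27.4, 0, -6.7] 14 [ 515.3 -201.1  126.2] tool 134.3 7.4 143.3
[27.4, 0, -6.7] 2 [ 521.3 -200.6  115.8] tool 128.3 7.4 153.7
```

```bash
python3 -m jog '0 5 0.3 0 0;0 10 0.7 0 0;0 15 0.7 0 0;0 18 0.7 2 0;0 18 0.7 6 0'; python3 -m jog '0 0 0 4 0;0 0 0 8 0;0 0 0 11.1 0;0 0 0 11.1 0;0 0 0 11.1 0'
```

```text
t: 7.32
position: [469.5, -206.1, 211.0]
tcp_rot: [-0.046, 0.999, -0.001, 0.002]
ft_force: [0.8, -0.1, -2.0]
gripper_width: 11.0
gripper_force: 59.4
t: 7.95
position: [471.2, -206.4, 99.9]
tcp_rot: [-0.046, 0.999, -0.0, 0.001]
ft_force: [0.7, 0.1, -2.1]
gripper_width: 10.7
gripper_force: 59.2
```

```bash
python3 -m jog '0 -0.2 0 0.35 0;0 -0.4 0 0.7 0;0 -0.55 0 0.95 0;0 -0.6 0 1.04 0;0 -0.6 0 1.04 0'; python3 -m jog '0 -0.05 0 0.09 0;0 -0.1 0 0.17 0;0 -0.1 0 0.17 0;0 -0.15 0 0.26 0;0 -0.15 0 0.26 0'
```

```text
t: 8.57
position: [475.9, -206.3, 88.5]
tcp_rot: [-0.046, 0.999, -0.0, -0.001]
ft_force: [-6.0, -1.0, 5.8]
gripper_width: 11.0
gripper_force: 60.8
t: 9.2
position: [476.0, -206.2, 85.7]
tcp_rot: [-0.046, 0.999, 0.0, -0.002]
ft_force: [-11.8, -4.2, 8.9]
gripper_width: 10.9
gripper_force: 61.4
```

```bash
python3 -m jog '0 -0.05 0 0.09 0;0 -0.05 0 0.09 0;0 -0.1 0 0.17 0;0 -0.1 0 0.17 0;0 -0.1 0 0.17 0'; python3 -m jog '0 -0.05 0 0.09 0;0 -0.05 0 0.09 0;0 -0.1 0 0.17 0;0 -0.1 0 0.17 0;0 -0.1 0 0.17 0'; python3 snap.py w7
python3 - <<'E'
from station import arm
print(arm.get_obs()['torque'])
E
```

```text
t: 9.82
position: [476.1, -206.2, 84.3]
tcp_rot: [-0.046, 0.999, 0.0, -0.003]
ft_force: [-15.8, -4.2, 15.6]
gripper_width: 10.8
gripper_force: 62.4
t: 10.45
position: [476.2, -206.2, 84.1]
tcp_rot: [-0.046, 0.999, 0.0, -0.003]
ft_force: [-26.0, -3.4, 41.0]
gripper_width: 11.3
gripper_force: 66.3
10.45 [ 476.2 -206.2   84.1]
[-0.44627134  3.7365338  -0.05147268]
```

```bash
python3 - <<'E'
from h import *;import json
im=cv2.imread('pics/w7.png');c=json.load(open('pics/w7.json'));g=cv2.cvtColor(im,cv2.COLOR_BGR2GRAY).astype(int)
yw=np.radians(5.2);X=np.array([np.cos(yw),np.sin(yw),0]);Y=np.array([-np.sin(yw),np.cos(yw),0]);n=-.5*X+[0,0,.866];up=.866*X+np.array([0,0,.5])
base=np.array([562.2,-196.9,113.3]);F=np.array([up,Y,n])
def on(u,v,h):
    o,d=ray(c,u,v);P=base+h*n;q=o+d*((P-o)@n)/(d@n);return (F@(q-base)).round(1)
for u in(215,230,285,300):
    k=g[170:225,u];v=170+np.argmax(np.diff(k));print(u,v,np.diff(k).max(),on(u+.5,v+1,5))
row=g[208];print([ (u,int(row[u+1]-row[u])) for u in range(185,330) if abs(row[u+1]-row[u])>25], on(203,208,5),on(313,208,5))
o=(cv2.cvtColor(im,cv2.COLOR_BGR2HSV));m=(o[...,0]<20)&(o[...,1]>150)&(o[...,2]>225)
v,u=np.where(m[215:260,235:280]);print('lug top',u.min()+235,u.max()+236,v.min()+215,on((u.min()+u.max()+471)/2,v.min()+215,43))
E
```

```text
215 200 83 [-116.4  -28.6    5. ]
230 200 88 [-116.4  -18.8    5. ]
285 200 89 [-116.5   17.2    5. ]
300 200 80 [-116.5   27.     5. ]
[(202, 53), (203, 57), (264, -41), (311, -41), (312, -39)] [-111.8  -36.6    5. ] [-111.9   35.     5. ]
lug top 246 270 227 [-95.9  -1.   43. ]
```

```bash
python3 -m jog '0 0.5 0 -0.87 0;0 0.95 0 -1.65 0;0 0.95 0 -1.65 0;0 -0.4 0.1 -2.4 0;0 -2 0.1 -3.4 0'; python3 -m jog '0 -0.7 0 -0.4 0;0 -1.4 0 -0.75 0;0 -1.4 0 -0.75 0;0 -1.4 0 -0.75 0;0 -1.4 0 -0.75 0'; cat > d.py <<'E'
from h import *;import sys
o=arm.get_obs();p=np.array(o['position']);yw=np.radians(5.2);X=np.array([np.cos(yw),np.sin(yw),0]);Y=np.array([-np.sin(yw),np.cos(yw),0]);n=-.5*X+[0,0,.866];up=.866*X+np.array([0,0,.5])
d=p-[476.2,-206.2,84.1];print('keyhole rel screw: up %.1f y %.1f h %.1f'%(up@d-54.2,Y@d-.9,n@d),'F',np.round([np.array(o['ft_force'])@v for v in(up,Y,n)],1),R.from_quat(o['tcp_rot']).as_matrix()[:,2].round(3))
E
python3 d.py
```

```text
t: 11.12
position: [501.0, -202.8, 116.5]
tcp_rot: [-0.046, 0.999, 0.0, -0.0]
ft_force: [0.3, -0.2, -2.4]
gripper_width: 11.2
gripper_force: 59.8
t: 11.75
position: [513.2, -201.7, 123.4]
tcp_rot: [-0.045, 0.999, 0.0, -0.0]
ft_force: [0.9, 0.5, -1.9]
gripper_width: 10.8
gripper_force: 59.8
keyhole rel screw: up -2.3 y 0.3 h 15.4 F [-0.2  0.4 -2.1] [-0.001  0.    -1.   ]
```

```bash
python3 -m jog '0 -0.2 -0.03 -0.12 0;0 -0.2 -0.03 -0.12 0;0 -0.4 -0.03 0.23 0;0 -0.55 -0.03 0.49 0;0 -0.65 -0.03 0.66 0'; python3 d.py; python3 -m jog '0 0 0 0 0;0 0 0 0 0;0 0 0 0 0;0 0 0 0 0;0 0 0 0 0'; python3 d.py
```

```text
t: 12.38
position: [520.3, -201.3, 116.7]
tcp_rot: [-0.046, 0.999, 0.0, -0.0]
ft_force: [0.2, -0.0, -1.2]
gripper_width: 11.0
gripper_force: 59.8
keyhole rel screw: up 0.5 y -0.0 h 6.1 F [-0.4 -0.  -1.1] [-0.  0. -1.]
t: 13.0
position: [520.2, -201.4, 117.1]
tcp_rot: [-0.046, 0.999, -0.0, -0.0]
ft_force: [0.4, 0.2, -2.6]
gripper_width: 10.7
gripper_force: 59.8
keyhole rel screw: up 0.6 y -0.1 h 6.5 F [-0.9  0.2 -2.5] [-0. -0. -1.]
```

No contact at 6.5 mm, so the head is inside the keyhole. I'll lower the plate onto the slope.

```bash
python3 -m jog '0 -0.15 0 0.26 0;0 -0.25 0 0.43 0;0 -0.35 0 0.61 0;0 -0.38 0 0.65 0;0 -0.38 0 0.65 0'; python3 d.py
```

```text
t: 13.62
position: [523.5, -201.1, 111.6]
tcp_rot: [-0.046, 0.999, -0.0, -0.001]
ft_force: [-7.9, 0.4, 13.9]
gripper_width: 11.2
gripper_force: 62.4
keyhole rel screw: up 0.8 y -0.1 h 0.0 F [ 0.2  1.1 15.9] [-0.001 -0.    -1.   ]
```

```bash
python3 -m jog '0 0.43 0 0.25 0;0 0.87 0 0.5 0;0 1.3 0 0.75 0;0 1.73 0 1.0 0;0 1.73 0 1.0 0'; python3 d.py;  python3 -m jog '0 0.09 0 0.05 0;0 0.17 0 0.1 0;0 0.26 0 0.15 0;0 0.26 0 0.15 0;0 0.26 0 0.15 0'; python3 d.py
```

```text
t: 14.25
position: [509.8, -203.9, 103.6]
tcp_rot: [-0.046, 0.999, -0.001, 0.003]
ft_force: [-0.1, 0.1, 21.6]
gripper_width: 11.5
gripper_force: 63.5
keyhole rel screw: up -15.3 y -1.6 h 0.0 F [10.7  0.1 18.8] [ 0.006 -0.003 -1.   ]
t: 14.88
position: [507.9, -204.1, 102.5]
tcp_rot: [-0.046, 0.999, -0.002, 0.004]
ft_force: [-0.9, 1.3, 24.4]
gripper_width: 10.9
gripper_force: 64.0
keyhole rel screw: up -17.5 y -1.7 h 0.1 F [11.6  1.4 21.5] [ 0.007 -0.003 -1.   ]
```

```bash
python3 -m jog '0 0.09 0 0.05 0;0 0.17 0 0.1 0;0 0.26 0 0.15 0;0 0.35 0 0.2 0;0 0.35 0 0.2 0'; python3 d.py; python3 - <<'E'
from h import *
s=arm.grab_frame('side')[:,:,::-1];w=arm.grab_frame('wrist')[:,:,::-1]
cv2.imwrite('pics/c5.png',np.hstack([crop(s,215,205,100,110,4),crop(w,106,60,200,220,2)]))
E
```

```text
t: 15.5
position: [505.6, -204.4, 101.2]
tcp_rot: [-0.046, 0.999, -0.002, 0.005]
ft_force: [2.3, 3.1, 28.7]
gripper_width: 11.1
gripper_force: 64.6
keyhole rel screw: up -20.2 y -1.8 h 0.1 F [16.6  2.9 23.5] [ 0.01  -0.003 -1.   ]
```

View pics/c5.png

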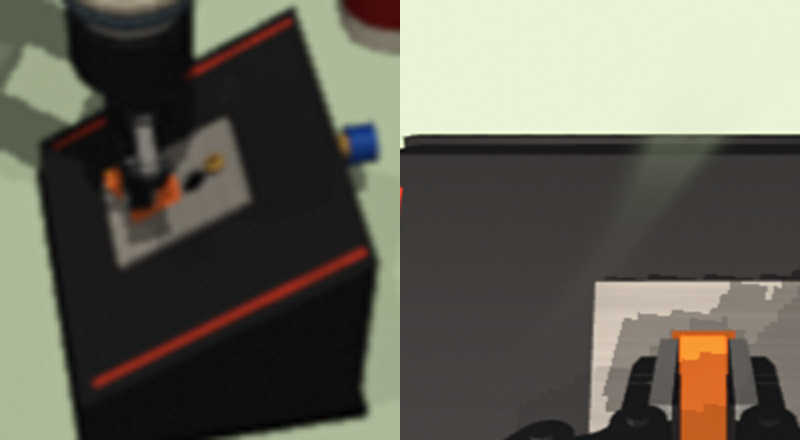

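The side crop shows the plate flat on the slope with the screw at the upper part of its slot, at about (213,162). I'll pull until it stops.

```bash
python3 -m jog '0 0.09 0 0.05 0;0 0.17 0 0.1 0;0 0.26 0 0.15 0;0 0.26 0 0.15 0;0 0.26 0 0.15 0'; python3 d.py;python3 -m jog '0 0.09 0 0.05 0;0 0.17 0 0.1 0;0 0.17 0 0.1 0;0 0.17 0 0.1 0;0 0.17 0 0.1 0'; python3 d.py
```

```text
t: 16.23
position: [505.3, -204.6, 101.1]
tcp_rot: [-0.045, 0.999, -0.002, 0.007]
ft_force: [7.0, 9.1, 36.5]
gripper_width: 11.0
gripper_force: 65.8
keyhole rel screw: up -20.5 y -1.9 h 0.1 F [25.   8.4 27.7] [ 0.014 -0.003 -1.   ]
t: 16.85
position: [505.3, -204.7, 101.0]
tcp_rot: [-0.045, 0.999, -0.002, 0.009]
ft_force: [10.2, 12.1, 41.5]
gripper_width: 11.1
gripper_force: 66.6
keyhole rel screw: up -20.6 y -2.1 h 0.1 F [30.5 11.1 30.3] [ 0.017 -0.004 -1.   ]
```

```bash
python3 -m jog '0 -0.1 0 -0.3 0;0 -0.1 0 -0.3 0;2.5 -0.1 0 -0.3 0;4 -0.1 0 -0.3 0;4 -0.1 0 -0.3 0'; python3 -m jog '5 0 0 -1 0;5 0 0 -4 0;5 0 0 -9 0;5 2 0 -14 0;5 4 0 -16 0'; python3 -m jog '5 3 0 0 0;5 6 0 0 0;5 6 0 0 0;5 6 0 0 0;5 6 0 0 0'; python3 - <<'E'
from h import *
s=arm.grab_frame('side')[:,:,::-1];t=arm.grab_frame('top')[:,:,::-1];w=arm.grab_frame('wrist')[:,:,::-1]
cv2.imwrite('pics/c6.png',np.vstack([np.hstack([crop(s,215,205,100,75,4),crop(t,270,135,100,75,4)]),np.hstack([crop(s,200,125,140,100,2),crop(w,0,0,512,384,.52)])[:, :546] if 0 else np.hstack([crop(s,200,125,133,100,3)[:,:399],np.zeros((300,1,3),np.uint8),crop(w,112,84,200,150,2)])]))
E
```

```text
t: 17.48
position: [496.9, -203.4, 97.2]
tcp_rot: [-0.046, 0.999, 0.0, -0.0]
ft_force: [0.1, 0.0, -0.0]
gripper_width: 39.9
gripper_force: 0.0
t: 18.1
position: [458.2, -207.7, 261.2]
tcp_rot: [-0.046, 0.999, -0.001, 0.002]
ft_force: [-1.1, 0.4, -0.7]
gripper_width: 50.1
gripper_force: 0.0
t: 18.73
position: [398.6, -212.7, 257.7]
tcp_rot: [-0.046, 0.999, -0.0, 0.0]
ft_force: [0.1, -0.4, 0.0]
gripper_width: 49.8
gripper_force: 0.0
```

View pics/c6.png

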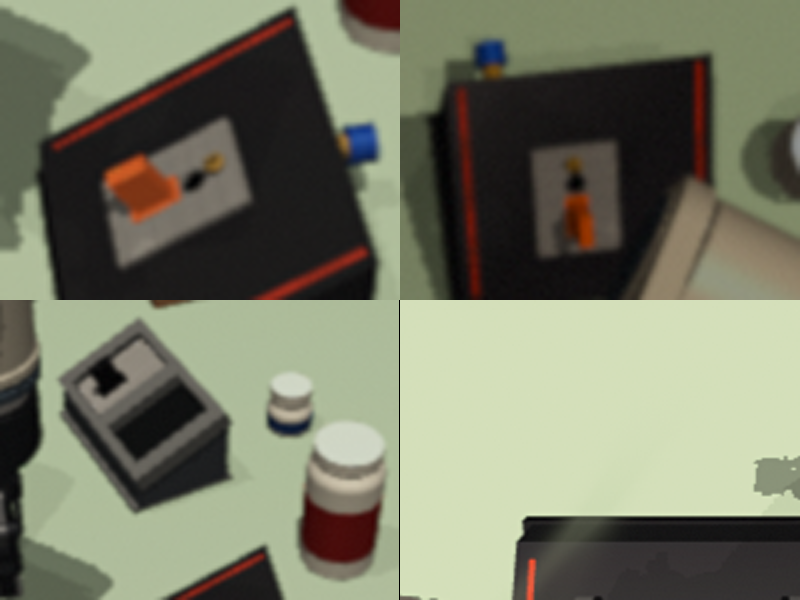

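The final views show the cover flat on the slope with the screw at the slot end, at about (213,162) in the side crop. The blank cover is still seated, the jars are standing and the gripper is clear, so I'm handing in.

```bash
python3 -c "
from station import arm
print(arm.close_job())"
```

```text
the job is handed in; nothing more can be done
None
```

The keyhole cover is fitted flat on the valve box with the screw against the end of its slot, the arm clear, and the job was handed in at about 19 s; no verdict was returned.

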